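# Set the sprung tweezers to the pin in the caliper

## Robot

A 6-joint arm with a two-finger parallel gripper is mounted at the origin on the work surface. World frame = base frame: x ahead of the robot, y to its left, z up, the work surface at z = 0. Lengths are in m, angles in rad, forces in N, time in s.
With the tool pointing down it reaches from about 0.3 to 0.775 m from the base axis. Payload 14.6 kg.
Tool frame: the origin (TCP) lies midway between the tips of the shut fingers; the grasp point (between the pads) lies 19 mm behind it (ctrl.pinch_z is the distance from the TCP to the grasp point, in m); z points along the fingers, y is the line along which they close (so a half turn about z gives the same grasp; the last joint's range is limited). The gripper opens to 94 mm and grips with 3 to 60 N. Pads are 16 mm wide; open, the fingers measure 119 mm over their backs; the gripper's body (75 mm by 177 mm) begins 78 mm behind the grasp point.
Start: joints at [1.102, 0.3, 1.521, -0, 1.321, -0.067], TCP at [0.215, 0.506, 0.205] pointing down, gripper open.
Joint ranges: [-3.03, 3.03], [-0.79, 2.21], [0.23, 2.52], [-1.04, 4.18], [0, 3.07], [-2.55, 2.55]. Speed limits (rad/s): [2.22, 2.22, 2.57, 3.14, 3.14, 3.14].

## Interface

Orientations are given as [roll, pitch, yaw] about the fixed x, y, z axes, in that order (R = Rz(yaw) Ry(pitch) Rx(roll)).
In Python, from station import ctrl gives the robot as it stands.
- The arm moves only by the tool jog_arm, never from a script. Its argument "motion" is a list of rows, each a list of 7 numbers: the shift along the tool's x, y, z in m, then the turn, a rotation vector about the tool's x, y, z in rad, then the opening, from -1 (shut) to 1 (fully open). In form: [[tx, ty, tz, rx, ry, rz, gripper], ...]. A call has 1 to 5 rows; each row shifts and turns the commanded pose from where the row before left it, along the tool's axes as they then stand; what a row does not reach is not made up. A row lasts 1/10 s, in which the tool goes at most 50 mm and 8.59 degrees, less where a joint would pass 70% of its speed; a pose out of reach is approached as far as the arm can. A call is refused whole if a number of a shift passes 0.05 or a number of a turn 0.15, either way. A call with a gripper value outside its range is refused whole. The fingers move at their own pace and stop on an object; "squeeze" is the grip in N (left out, the last holds). Time passes only in rows, so rows that do not move let the fingers close. It gives the time, the measured TCP pose, the force, the opening and the grip force at its end, in the units of the state.
- ctrl.get_obs(): the state, without advancing time (a new reading comes with each control period).
- ctrl.camera(name): name is "side" or "top"; returns the picture (480x640x3 uint8, red, green, blue); there is no depth.
- ctrl.camera_model(name): a dict with "intrinsics" (3x3 intrinsics, pixels), "k1" (the pictures are not rectified: a ray, as slopes to the right and down, at radius r is drawn at 1 + k1 r^2 times it, then the intrinsics apply), "rvec" (rotation vector, rad) and "tvec" (3), from world to camera coordinates, as OpenCV has them. Camera axes: x right, y down, z forward; pixel columns grow to the right and rows downward; lengths in m; the calibration is good to about 2 mm. A picture is of the moment at which its call begins. camera_model takes no time and is no camera call.
- ctrl.hand_in(): hands the job in; it is judged then, once.
The state is a dict: "time_s": time; "qpos": joint angles; "joint_vel": joint speeds; "tau": joint torques, N m; "ee_pos": TCP position; "eef_rot": TCP orientation; "force": force on the tool from outside, world axes, zero at the start; "moment": the same for the moment, N m; "grip_width": finger opening in m; "grip_force": force on a finger pad.
Only numpy, scipy, OpenCV 4.12 (cv2) and the standard library are available. Lean on these libraries where they do the work, as an engineer would, in place of code of your own. Each camera call takes 0.05 s, during which the arm holds its last target. There are 200 camera calls.

## Task

Slide the caliper's loose wooden jaw along until it nips the coloured pin standing between the jaws against the fixed jaw, and leave it shut on the pin. Then pick the sprung tweezers up off their wooden rail by the black pads and squeeze them until both tip edges stand on the scale marks of that pin's colour (tip gap equal to the pin's diameter). Finish while holding them in the air, level and still, about 8 cm above the rail, with the gap held steady on the marks; leave the other pins, the jar and the screwdriver alone.

Things in the scene. Friction and masses are not known exactly. Their poses are not given: they have to be found in the camera images.
- caliper: fixed sliding caliper on a plywood base 120 x 200 x 5 mm, origin under the base's centre. A steel bar runs along its y axis at x = +25 mm, top 20 mm high. The fixed wooden jaw (top 35 mm high) has its face at y = -30 mm, looking to +y; the pin stands at about x = -25 mm. The loose jaw slides towards -y to shut.
- jaw (a joint): loose wooden jaw (top 35 mm high): opening between the two jaw faces in m, 0.042 to 0.062 at the start, travel 0 to 0.070. It slides with about 2 N of friction and stays where it is left. Shut on a pin it reads the pin's diameter.
- jaw_grip (a point): point to grip on the black upright fin on the loose jaw; the fin is 12 mm thick along the caliper's y, 28 mm wide along its x, and rises from 34 to 82 mm above the bench; this point is on its centre line, 66 mm above the bench. It travels with the jaw.
- nip (a point): point on the caliper's base between the jaws, at x = -25, y = -20 mm of the caliper, 5 mm above the bench: 10 mm in front of the fixed jaw's face. The pin in the caliper is the one within 30 mm of it.
- pin_red: red plastic setting pin: upright cylinder, diameter 10 mm, 45 mm tall, origin at the centre of its foot. One of the three pins (drawn at random) stands between the caliper's jaws, the other two on the pin board; its foot is 5 mm above the bench.
- pin_yellow: yellow plastic setting pin: upright cylinder, diameter 18 mm, 45 mm tall, origin at the centre of its foot. One of the three pins (drawn at random) stands between the caliper's jaws, the other two on the pin board; its foot is 5 mm above the bench.
- pin_blue: blue plastic setting pin: upright cylinder, diameter 26 mm, 45 mm tall, origin at the centre of its foot. One of the three pins (drawn at random) stands between the caliper's jaws, the other two on the pin board; its foot is 5 mm above the bench.
- pin_board: fixed plywood board 70 x 160 x 5 mm on which the two other pins stand, origin under its centre
- rest: fixed wooden rail the tweezers lie on: 26 mm wide (y), 30 mm high, 150 mm long (x from -100 to +50 mm of its origin, which is on the bench)
- tweezers: sprung steel tweezers, about 90 g, lying level on the rail, tips to their own +x. Origin on the underside, midway between the two black squeeze pads, 30 mm above the bench at the start. Heel end at x = -108 mm, tips at x = +50 mm, scale plate to x = +68 mm; 20 mm high.
- pads (a point): point midway between the two black squeeze pads, 10.5 mm above the tweezers' origin: grip here across the tweezers' y. Pads 24 mm long (x), 19 mm high, overhanging the rail on both sides. Width over their outer faces: 53 mm let go, about 44.5 at tip gap 26, 39 at 18, 34.5 at 10. Squeezing takes about 4.5 N at first, 10 N at gap 10.
- scale (a point): middle of the top of the white scale plate fixed to the heel, under the tips, 51 mm to +x of the tweezers' origin, 44 mm wide (y) and 34 mm long. Coloured lines 2 mm wide run along x either side of the middle: red at 5, yellow at 9, blue at 13 mm (tip gaps 10, 18, 26 mm).
- prong_l (a joint): angle in rad by which the left tweezer arm is squeezed in about its hinge at the heel (90 mm behind the origin): 0 let go, grows when squeezed, at most 0.125; the right arm moves equally. Tip gap = 0.038 - 0.280 * angle (m): 0.043 for 26 mm, 0.071 for 18 mm, 0.100 for 10 mm
- tip_l (a point): inner edge of the left tweezer tip; at rest it lies 50 mm to +x, 19 mm to +y and 10 mm above the tweezers' origin. The tip gap is the distance between the two tip points (38 mm when let go)
- tip_r (a point): inner edge of the right tweezer tip; at rest it lies 50 mm to +x, 19 mm to -y and 10 mm above the tweezers' origin. The tip gap is the distance between the two tip points (38 mm when let go)
- glue_jar: closed glue jar with a yellow cap, diameter 54 mm, 75 mm tall, origin under its centre; leave it alone
- driver: screwdriver lying on the bench; leave it alone
Things that resemble listed ones, but are neither listed nor needed, are in the scene too. Of the things that look like the rest, take the one that is farthest from the robot's base at the start.

How it is judged:
By the outcome, as a careful person would: the job done as asked, in the order asked, and still so for the second after the job is handed in, while the arm keeps its last pose, push and grip.
It also fails if it takes over 51 s, if anything falls off the work surface, if the arm or the gripper's body presses on something with over 40 N, if the wrist force passes 120 N, or if a joint passes its speed limit or range.

## Working session

There is one attempt and no reset: what is moved stays moved. The work goes in short steps, Python scripts to look and compute and a tool call to move; the robot and the scene stay as the last step left them, time stands still between calls to the robot, and variables do not carry over. Pictures are saved under pics/ and viewed, at most 10 in all, crops included, and the job is handed in when it is done.

Besides the shell and the picture viewer there is one more tool, called after ">>>" as name([rows], argument=value, ...), one row to a line, values as JSON. jog_arm: Moves the arm, as the interface text tells. Its arguments: {"type":"object","properties":{"motion":{"type":"array"},"squeeze":{"type":"number"}},"required":["motion"]}

```bash
mkdir -p pics; cat > h.py <<'E'
import numpy as np, cv2
from station import ctrl
from scipy.spatial.transform import Rotation as R
def save(name,fn,crop=None,scale=1):
    im=ctrl.camera(name)
    cv2.imwrite('pics/raw_'+fn,im[:,:,::-1])
    if crop: x0,y0,x1,y1=crop; im=im[y0:y1,x0:x1]
    if scale!=1: im=cv2.resize(im,None,fx=scale,fy=scale,interpolation=cv2.INTER_CUBIC)
    cv2.imwrite('pics/'+fn,im[:,:,::-1]); return im
def ray(name,u,v):
    m=ctrl.camera_model(name);K=np.array(m['intrinsics']);k1=m['k1']
    p=cv2.undistortPoints(np.array([[[u,v]]],float),K,np.array([k1,0,0,0.]))[0,0]
    Rm=cv2.Rodrigues(np.array(m['rvec'],float))[0];t=np.array(m['tvec'],float).ravel()
    return -Rm.T@t, Rm.T@np.array([p[0],p[1],1])
def plane(name,u,v,z):
    o,d=ray(name,u,v); return o+d*(z-o[2])/d[2]
def proj(name,P):
    m=ctrl.camera_model(name)
    return cv2.projectPoints(np.array(P,float).reshape(-1,1,3),np.array(m['rvec'],float),np.array(m['tvec'],float),np.array(m['intrinsics']),np.array([m['k1'],0,0,0.]))[0][:,0]
E
python3 - <<'E'
from h import *
a=ctrl.camera('top');b=ctrl.camera('side')
for n,i in(('top',a),('side',b)):
    cv2.imwrite(f'pics/{n}0.png',i[:,:,::-1]); print(n,ray(n,320,240))
o=ctrl.get_obs();print(o['time_s'],o['ee_pos'],o['eef_rot'],o['grip_width'],ctrl.pinch_z)
E
```

```text
top (array([ 0.34240766, -0.01634527,  1.27632943]), array([ 0.15295239,  0.0216195 , -0.98838706]))
side (array([ 0.03285611, -0.63135955,  0.68923807]), array([ 0.48395964,  0.62464743, -0.61292533]))
0.1 [0.21497341 0.50600155 0.20494599] [-3.14056479e+00 -6.27114686e-05  2.73981623e+00] 0.09372924084985779 0.0188
```

View pics/top0.png

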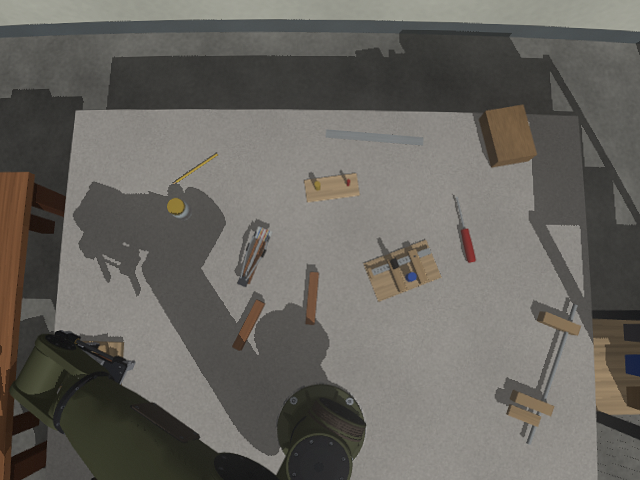

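View pics/side0.png

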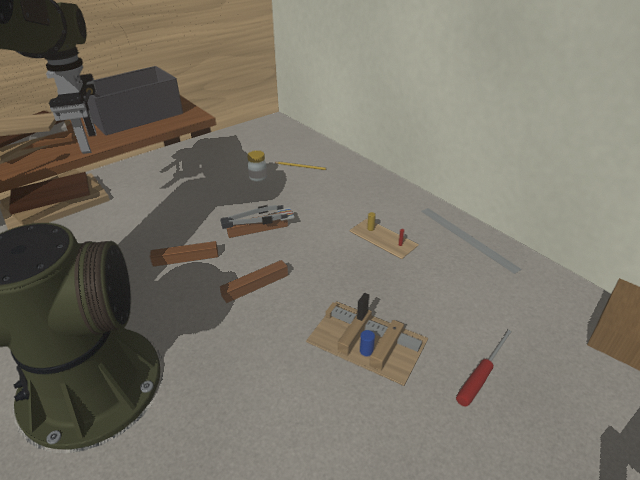

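Top view: the caliper is at (402,270) with the blue pin (410,276) between its jaws and the black fin near (390,250). The yellow and red pins are on the board at (317,185) and (347,182). Three rails look alike: (249,323), (312,294), and the one under the tweezers (253,253). The last is farthest from the base and carries the tweezers, so it's the one meant. I'll confirm that in one enlarged crop.

```bash
python3 - <<'E'
from h import *
t=cv2.imread('pics/top0.png');s=cv2.imread('pics/side0.png')
f=lambda i,x,y,w,h,k:cv2.resize(i[y:y+h,x:x+w],(400,300),interpolation=cv2.INTER_CUBIC)
A=np.hstack([f(t,215,205,100,75*1,4)*1,f(t,355,230,100,75,4)])
B=np.hstack([f(s,210,180,100,75,4),f(s,305,285,132,99,3)])
t2=np.vstack([A,B]);cv2.imwrite('pics/crop0.png',t2)
E
```

```text
(no output)
```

View pics/crop0.png

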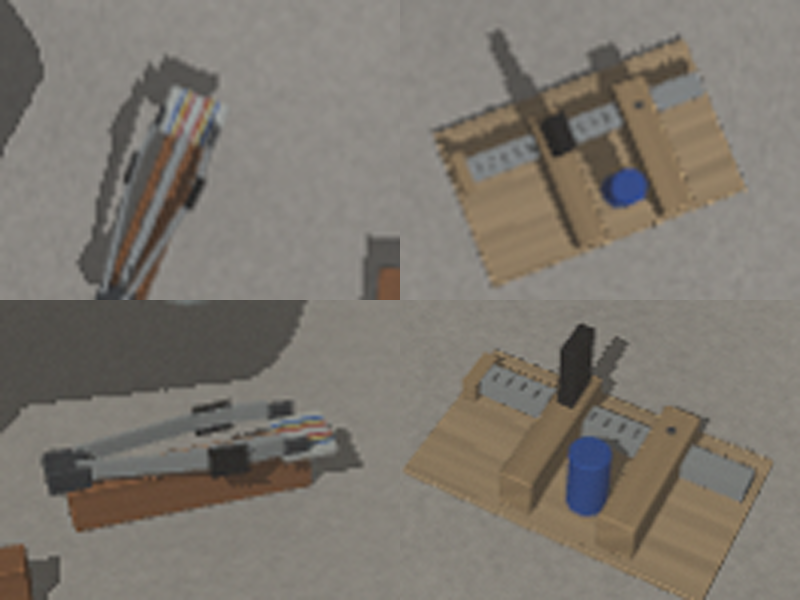

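The crop confirms it: the tweezers lie on the far rail with pads at top (247.8,246.5) and (263.8,253.3), tips and striped plate upward at about (262,233). The caliper holds the blue pin; the loose jaw with the fin (394,263) is on the left, and the fixed jaw with the screw is on the right. So shutting it means moving right in the image.

```bash
python3 - <<'E'
from h import *
t=cv2.imread('pics/top0.png');s=cv2.imread('pics/side0.png')
c=np.array([plane('top',*p,.005)[:2] for p in [(363,262.5),(425.75,239.25),(441.25,276.75),(378.75,301.25)]])
cc=c.mean(0); print('corners',c.round(3).tolist(),'centre',cc)
yv=(c[0]+c[3]-c[1]-c[2]);print('len',np.linalg.norm(yv)/2); yv/=np.linalg.norm(yv)
xv=np.array([yv[1],-yv[0]]); print('yaxis',yv,'yaw',np.arctan2(xv[1],xv[0]))
def blob(im,name,x0,y0,x1,y1,mask):
    m=np.zeros(im.shape[:2],np.uint8); m[y0:y1,x0:x1]=mask(im[y0:y1,x0:x1].astype(int))*255
    n,l,st,ce=cv2.connectedComponentsWithStats(m,connectivity=4)
    for i in np.argsort(-st[1:,4])[:4]+1: print(name,ce[i].round(1),st[i])
dark=lambda a:a.max(2)<42
blob(t,'finT',375,235,410,275,dark);blob(s,'finS',350,285,375,325,dark)
blob(t,'twT',225,205,285,300,dark);blob(s,'twS',215,195,305,240,dark)
blob(t,'blueT',395,260,425,290,lambda a:(a[...,0]>a[...,2]+50))
for z in(.04,.045):
  a,b=[plane('top',*p,z) for p in [(247.75,246.5),(263.75,253.25)]]
  print('pads',a,b,(a+b)/2,np.linalg.norm(a-b),'heel',plane('top',243,283,z))
l=np.array
fin=plane('top',394.5,262,.08)[:2];print('fin local',(fin-cc)@xv,(fin-cc)@yv,fin)
b=plane('top',411,276,.05)[:2];print('blue local',(b-cc)@xv,(b-cc)@yv)
E
```

```text
corners [[0.474, -0.115], [0.545, -0.301], [0.435, -0.345], [0.362, -0.161]] centre [ 0.45414461 -0.23052831]
len 0.19796953847934542
yaxis [-0.36472459  0.93111544] yaw 0.3733370046928345
finT [393.5 267.5] [393 267   2   2   4]
finT [391.  261.5] [391 261   1   2   2]
finT [392.5 264. ] [392 264   2   1   2]
finT [396. 267.] [396 267   1   1   1]
finS [367. 305.] [367 304   1   3   3]
finS [358. 302.] [358 302   1   1   1]
finS [364. 314.] [364 314   1   1   1]
twT [262.4 254.4] [262 253   2   4   5]
twT [264. 251.] [264 250   1   3   3]
twS [264. 223.] [263 223   3   1   3]
twS [263. 212.] [263 212   1   1   1]
twS [270. 217.] [270 217   1   1   1]
twS [259. 213.] [259 213   1   1   1]
blueT [411.5 276.4] [408 273   8   8  58]
pads [0.51232202 0.21756491 0.04      ] [0.49342499 0.1709101  0.04      ] [0.50287351 0.19423751 0.04      ] 0.05033656250013297 heel [0.40763516 0.22732396 0.04      ]
pads [0.51163485 0.21661893 0.045     ] [0.49281424 0.17015279 0.045     ] [0.50222454 0.19338586 0.045     ] 0.050132989886586064 heel [0.40737137 0.2263385  0.045     ]
fin local 0.026124400022508758 0.026404522742264888 [ 0.46883906 -0.19641444]
blue local -0.025848475011338547 -0.007866667270003862
```

```bash
cat >> h.py <<'E'
def plan(target,yaw,n=None,p0=None):
    """rows (tool axes) from the present pose to target, tool down, yaw in world"""
    o=ctrl.get_obs(); p=np.array(o['ee_pos']); r=R.from_euler('xyz',o['eef_rot'])
    g=R.from_euler('xyz',[np.pi,0,yaw]); w=(r.inv()*g).as_rotvec(); d=np.array(target)-p
    n=n or int(np.ceil(max(np.abs(d).max()/.045,np.abs(w).max()/.14,np.linalg.norm(d)/.048)))
    print('n',n,'d',d.round(4),'w',w.round(3))
    for i in range(n):
        ri=r*R.from_rotvec(w*i/n)
        print((ri.inv().apply(d/n)).round(3).tolist(),(w/n).round(3).tolist())
E
python3 -c "
from h import *
plan([.469,-.196,.205],.373)"
```

```text
n 17 d [ 2.54e-01 -7.02e-01  1.00e-04] w [-1.000e-03  1.000e-03  2.367e+00]
[-0.03, -0.032, 0.0] [-0.0, 0.0, 0.139]
[-0.034, -0.028, 0.0] [-0.0, 0.0, 0.139]
[-0.038, -0.023, 0.0] [-0.0, 0.0, 0.139]
[-0.04, -0.017, 0.0] [-0.0, 0.0, 0.139]
[-0.042, -0.011, 0.0] [-0.0, 0.0, 0.139]
[-0.044, -0.006, 0.0] [-0.0, 0.0, 0.139]
[-0.044, 0.001, 0.0] [-0.0, 0.0, 0.139]
[-0.043, 0.007, 0.0] [-0.0, 0.0, 0.139]
[-0.042, 0.013, 0.0] [-0.0, 0.0, 0.139]
[-0.04, 0.018, 0.0] [-0.0, 0.0, 0.139]
[-0.037, 0.024, -0.0] [-0.0, 0.0, 0.139]
[-0.033, 0.029, -0.0] [-0.0, 0.0, 0.139]
[-0.029, 0.033, -0.0] [-0.0, 0.0, 0.139]
[-0.024, 0.037, -0.0] [-0.0, 0.0, 0.139]
[-0.019, 0.04, -0.0] [-0.0, 0.0, 0.139]
[-0.013, 0.042, -0.0] [-0.0, 0.0, 0.139]
[-0.007, 0.043, -0.0] [-0.0, 0.0, 0.139]
```

>>> jog_arm([
  [-0.03,-0.032,0,0,0,0.139,1],
  [-0.034,-0.028,0,0,0,0.139,1],
  [-0.038,-0.023,0,0,0,0.139,1],
  [-0.04,-0.017,0,0,0,0.139,1],
  [-0.042,-0.011,0,0,0,0.139,1],
])

```text
time_s: 0.6
ee_pos: [0.2901, 0.2985, 0.2052]
eef_rot: [-3.141, 0.0, 2.039]
force: [1.3, -0.4, -0.2]
grip_width: 0.0939
grip_force: 0.0
```

>>> jog_arm([
  [-0.044,-0.006,0,0,0,0.139,1],
  [-0.044,0.001,0,0,0,0.139,1],
  [-0.043,0.007,0,0,0,0.139,1],
  [-0.042,0.013,0,0,0,0.139,1],
  [-0.04,0.018,0,0,0,0.139,1],
])

```text
time_s: 1.1
ee_pos: [0.3657, 0.092, 0.2055]
eef_rot: [3.141, -0.0, 1.344]
force: [1.0, -0.7, -0.7]
grip_width: 0.0938
grip_force: 0.0
```

>>> jog_arm([
  [-0.037,0.024,0,0,0,0.139,1],
  [-0.033,0.029,0,0,0,0.139,1],
  [-0.029,0.033,0,0,0,0.139,1],
  [-0.024,0.037,0,0,0,0.139,1],
  [-0.019,0.04,0,0,0,0.139,1],
])

```text
time_s: 1.6
ee_pos: [0.4422, -0.1148, 0.2053]
eef_rot: [-3.141, 0.0, 0.649]
force: [0.6, 0.1, 0.9]
grip_width: 0.0942
grip_force: 0.0
```

>>> jog_arm([
  [-0.013,0.042,0,0,0,0.139,0.3],
  [-0.007,0.043,0,0,0,0.139,0.3],
  [0,0,0,0,0,0,0.3],
  [0,0,0,0,0,0,0.3],
])

```text
time_s: 2.0
ee_pos: [0.4721, -0.1952, 0.2047]
eef_rot: [-3.14, 0.001, 0.377]
force: [-0.0, 0.6, -0.6]
grip_width: 0.0652
grip_force: 0.0
```

```bash
python3 -c "
from h import *
plan([.469,-.196,.120],.373)
o=ctrl.get_obs();print(o['qpos'],o['ee_pos'],o['time_s'],o['grip_width'])
a=save('side','side1.png',(290,220,450,400),3)
b=save('top','top1.png',(340,210,460,300),4)
"
```

```text
n 2 d [-0.0031 -0.0008 -0.0847] w [-0.001  0.001  0.004]
[-0.002, -0.0, 0.042] [-0.001, 0.0, 0.002]
[-0.002, -0.0, 0.042] [-0.001, 0.0, 0.002]
[-4.63806289e-01  2.14195434e-01  1.63032841e+00  1.32353325e-04
  1.29864183e+00  7.30267959e-01] [ 0.47208655 -0.19517505  0.204725  ] 2.0 0.06515613478005455
```

View pics/side1.png

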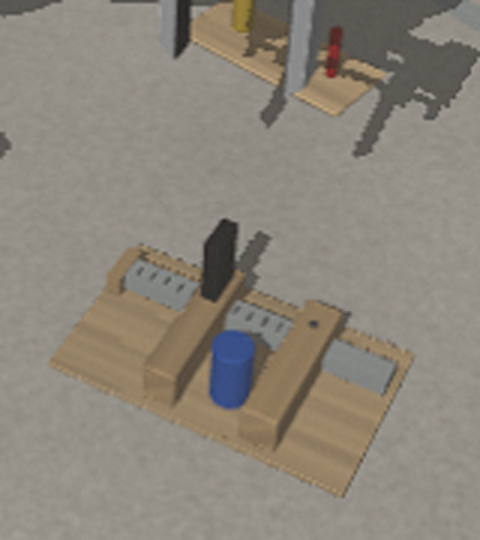

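The side view shows the fingers above and behind, and the fin top's centre near crop (222,227), i.e. full (364,295.7). I'll check that against the top estimate.

```bash
python3 -c "
from h import *
xv=np.array([.931,.365]);yv=np.array([-.365,.931]);cc=np.array([.4541,-.2305])
f=plane('side',364,296,.082)[:2];print(f,(f-cc)@xv,(f-cc)@yv)
print(proj('side',[.469,-.196,.082]),proj('top',[.469,-.196,.082]))
"
```

```text
[ 0.47113952 -0.19658536] 0.02824263850033878 0.025355107271691515
[[362.93102704 296.33965926]] [[394.45801    261.86488936]]
```

>>> jog_arm([
  [-0.003,0,0.04,0,0,0,0.3],
  [0,0,0.04,0,0,0,0.3],
  [0,0,0.04,0,0,0,0.3],
  [0,0,0.037,0,0,0,0.3],
  [0,0,0,0,0,0,0.3],
])

```text
time_s: 2.6
ee_pos: [0.4674, -0.1939, 0.045]
eef_rot: [-3.136, 0.005, 0.379]
force: [0.6, 0.1, 0.2]
grip_width: 0.0608
grip_force: 0.0
```

>>> jog_arm([
  [0,0,0,0,0,0,-1],
  [0,0,0,0,0,0,-1],
  [0,0,0,0,0,0,-1],
  [0,0,0,0,0,0,-1],
  [0,0,0,0,0,0,-1],
], squeeze=15)

```text
time_s: 3.1
ee_pos: [0.4699, -0.1962, 0.0491]
eef_rot: [3.141, -0.001, 0.377]
force: [-0.1, -0.0, -0.3]
grip_width: 0.0247
grip_force: 0.0
```

>>> jog_arm([
  [0,0,0,0,0,0,-1],
  [0,0,0,0,0,0,-1],
  [0,0,0,0,0,0,-1],
  [0,0,0,0,0,0,-1],
  [0,0,0,0,0,0,-1],
])

```text
time_s: 3.6
ee_pos: [0.4698, -0.1962, 0.0486]
eef_rot: [3.141, -0.0, 0.377]
force: [0.1, -1.9, 5.2]
grip_width: 0.0119
grip_force: 15.0
```

>>> jog_arm([
  [0,0.004,0,0,0,0,-1],
  [0,0.004,0,0,0,0,-1],
  [0,0.004,0,0,0,0,-1],
  [0,0,0,0,0,0,-1],
])

```text
time_s: 4.0
ee_pos: [0.4743, -0.2076, 0.0487]
eef_rot: [3.141, -0.0, 0.377]
force: [0.2, -2.6, 3.9]
grip_width: 0.0116
grip_force: 15.0
```

>>> jog_arm([
  [0,0.002,0,0,0,0,-1],
  [0,0.002,0,0,0,0,-1],
  [0,0,0,0,0,0,-1],
  [0,0,0,0,0,0,-1],
])

```text
time_s: 4.4
ee_pos: [0.4757, -0.211, 0.0487]
eef_rot: [3.141, -0.0, 0.377]
force: [-0.8, -0.5, 5.4]
grip_width: 0.0122
grip_force: 15.0
```

>>> jog_arm([
  [0,0.002,0,0,0,0,-1],
  [0,0.001,0,0,0,0,-1],
  [0,0,0,0,0,0,-1],
  [0,0,0,0,0,0,-1],
])

```text
time_s: 4.8
ee_pos: [0.4767, -0.2137, 0.0486]
eef_rot: [-3.142, -0.0, 0.377]
force: [-0.6, 0.4, 5.0]
grip_width: 0.0118
grip_force: 15.0
```

```bash
python3 -c "
from h import *
save('side','side2.png',(315,270,435,385),5)
"
```

```text
(no output)
```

View pics/side2.png

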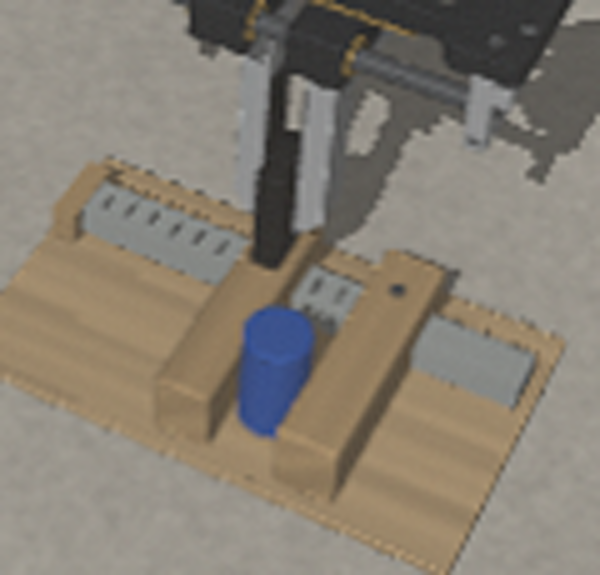

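The side view shows the jaw nearly touching the blue pin (crop 277,370), with about 5 mm of opening left to close. I'll creep on and watch the force.

>>> jog_arm([
  [0,0.001,0,0,0,0,-1],
  [0,0.001,0,0,0,0,-1],
  [0,0.001,0,0,0,0,-1],
  [0,0,0,0,0,0,-1],
])

```text
time_s: 5.25
ee_pos: [0.4773, -0.2149, 0.0486]
eef_rot: [-3.138, 0.001, 0.377]
force: [-6.0, 14.0, 13.2]
grip_width: 0.012
grip_force: 15.0
```

>>> jog_arm([
  [0,0.001,0,0,0,0,-1],
  [0,0.001,0,0,0,0,-1],
  [0,0,0,0,0,0,-1],
])

```text
time_s: 5.55
ee_pos: [0.4774, -0.2152, 0.0485]
eef_rot: [-3.135, 0.001, 0.377]
force: [-9.5, 27.6, 19.1]
grip_width: 0.0118
grip_force: 15.0
```

>>> jog_arm([
  [0,0.001,0,0,0,0,-1],
  [0,0,0,0,0,0,-1],
])

```text
time_s: 5.75
ee_pos: [0.4777, -0.2159, 0.0485]
eef_rot: [-3.134, 0.001, 0.377]
force: [-11.2, 28.8, 20.9]
grip_width: 0.0135
grip_force: 15.0
```

>>> jog_arm([
  [0,-0.002,0,0,0,0,-1],
  [0,0,0,0,0,0,-1],
])

```text
time_s: 5.95
ee_pos: [0.4773, -0.215, 0.0485]
eef_rot: [-3.137, 0.001, 0.377]
force: [-7.6, 19.4, 16.2]
grip_width: 0.0123
grip_force: 15.0
```

>>> jog_arm([
  [0,0,0,0,0,0,0.2],
  [0,0,0,0,0,0,0.2],
  [0,0,0,0,0,0,0.2],
  [0,0,0,0,0,0,0.2],
])

```text
time_s: 6.35
ee_pos: [0.478, -0.2175, 0.0483]
eef_rot: [-3.141, 0.0, 0.377]
force: [0.4, 0.3, -0.1]
grip_width: 0.0402
grip_force: 0.0
```

>>> jog_arm([
  [0,0,-0.03,0,0,0,0.2],
  [0,0,-0.04,0,0,0,0.2],
  [0,0,-0.04,0,0,0,1],
  [0,0,-0.04,0,0,0,1],
  [0,0,0,0,0,0,1],
])

```text
time_s: 6.85
ee_pos: [0.4798, -0.2185, 0.2037]
eef_rot: [3.135, -0.005, 0.377]
force: [0.5, -0.9, -0.9]
grip_width: 0.0767
grip_force: 0.0
```

```bash
python3 -c "
from h import *
s=save('side','side3.png',(315,270,435,385),5); t=save('top','top3.png')
a=cv2.resize(s,(400,400));b=cv2.resize(t[225:305,365:445],(400,400),interpolation=cv2.INTER_CUBIC)
cv2.imwrite('pics/c3.png',np.hstack([a,b])[:,:,::-1])
plan([.5025,.194,.2],-.385)"
```

```text
n 10 d [0.0244 0.4116 0.0015] w [ 0.    -0.001  0.762]
[0.017, -0.037, -0.0] [0.0, -0.0, 0.076]
[0.015, -0.039, -0.0] [0.0, -0.0, 0.076]
[0.012, -0.04, -0.0] [0.0, -0.0, 0.076]
[0.008, -0.04, -0.0] [0.0, -0.0, 0.076]
[0.005, -0.041, -0.0] [0.0, -0.0, 0.076]
[0.002, -0.041, -0.0] [0.0, -0.0, 0.076]
[-0.001, -0.041, -0.0] [0.0, -0.0, 0.076]
[-0.004, -0.041, -0.0] [0.0, -0.0, 0.076]
[-0.007, -0.041, -0.0] [0.0, -0.0, 0.076]
[-0.01, -0.04, -0.0] [0.0, -0.0, 0.076]
```

View pics/c3.png

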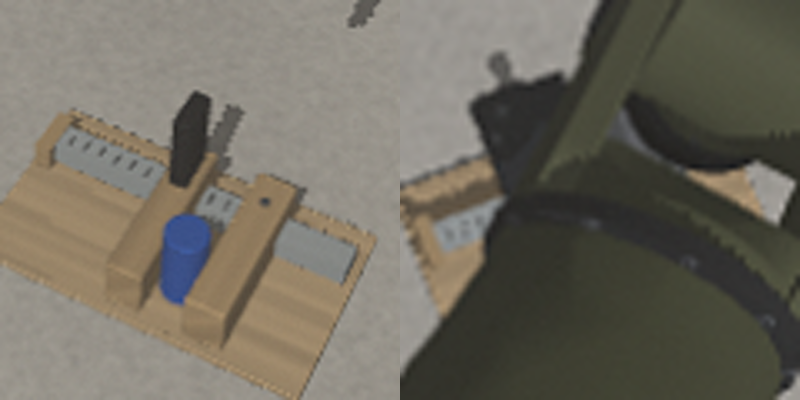

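The jaw is shut: the front gap is about 51 px ≈ 26 mm, with the pin at (185,258) touching both faces. On to the tweezers.

>>> jog_arm([
  [0.017,-0.037,0,0,0,0.076,1],
  [0.015,-0.039,0,0,0,0.076,1],
  [0.012,-0.04,0,0,0,0.076,1],
  [0.008,-0.04,0,0,0,0.076,1],
  [0.005,-0.041,0,0,0,0.076,1],
])

```text
time_s: 7.45
ee_pos: [0.4891, -0.0098, 0.1967]
eef_rot: [-3.141, 0.003, -0.007]
force: [0.4, -0.4, -0.6]
grip_width: 0.0939
grip_force: 0.0
```

>>> jog_arm([
  [0.002,-0.041,0,0,0,0.076,1],
  [-0.001,-0.041,0,0,0,0.076,1],
  [-0.004,-0.041,0,0,0,0.076,1],
  [-0.007,-0.041,0,0,0,0.076,1],
  [-0.01,-0.04,0,0,0,0.076,1],
])

```text
time_s: 7.95
ee_pos: [0.501, 0.1958, 0.1965]
eef_rot: [3.14, 0.002, -0.386]
force: [0.9, -1.0, -0.8]
grip_width: 0.0942
grip_force: 0.0
```

>>> jog_arm([
  [0,0,0,0,0,0,1],
  [0,0,0,0,0,0,1],
])

```text
time_s: 8.15
ee_pos: [0.5011, 0.1945, 0.1967]
eef_rot: [3.14, 0.002, -0.381]
force: [-0.1, -0.3, 0.3]
grip_width: 0.0941
grip_force: 0.0
```

```bash
python3 - <<'E'
from h import *
plan([.5025,.194,.2],-.385)
s=save('side','side4.png',(205,185,315,255),7)
t=cv2.imread('pics/top0.png')
b=cv2.resize(t[212:292,225:285],(384,512),interpolation=cv2.INTER_CUBIC)
a=cv2.resize(s[:,:,::-1],(400,255));out=np.zeros((512,784,3),np.uint8);out[:255,:400]=a;out[:,400:]=b
cv2.imwrite('pics/c4.png',out)
E
```

```text
n 1 d [ 0.0014 -0.0005  0.0033] w [0.002 0.002 0.004]
[0.001, -0.0, -0.003] [0.002, 0.002, 0.004]
```

View pics/c4.png

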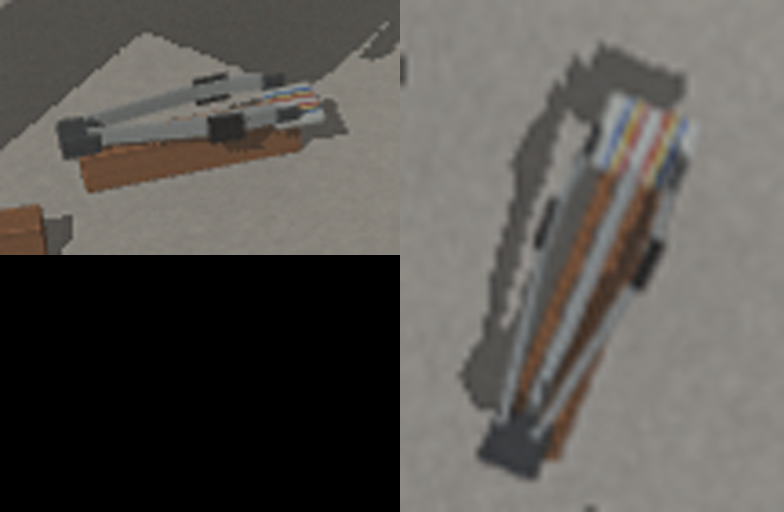

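Right panel (top view): pads at crop (546,223) and (649,264), heel (512,446), plate (646,137). Side view: pads at (262.7,209.5) and (267.1,220.2). Both agree with the estimate, so I'll compute the axis.

```bash
python3 - <<'E'
from h import *
f=lambda u,v,z:plane('top',225+(u-400)/6.4,212+v/6.4,z)
a,b=f(546,223,.043),f(649,264,.043);h=f(512,446,.042);p=f(646,137,.034)
m=(a+b)/2;d=p-h;print('mid',m,'w',np.linalg.norm(a-b),'yaw',np.arctan2(d[1],d[0]),'padyaw',np.arctan2(*(a-b)[[0,1]])*-1)
u=d[:2]/np.linalg.norm(d[:2]);print('heel',(h-m)[:2]@u,'plate',(p-m)[:2]@u,'lat',np.cross(u,(p-m)[:2]))
s=[plane('side',*q,.0405) for q in[(262.7,209.5),(267.1,220.2)]];print(s,(s[0]+s[1])/2)
E
```

```text
mid [0.5019921  0.19339483 0.043     ] w 0.05006442362066406 yaw -0.3658187124736426 padyaw -0.36468211958883084
heel -0.09731627483989948 plate 0.053335167323520796 lat 0.00030409068310961393
[array([0.51050586, 0.21761728, 0.0405    ]), array([0.49376546, 0.17171176, 0.0405    ])] [0.50213566 0.19466452 0.0405    ]<stdin>:5: DeprecationWarning: Arrays of 2-dimensional vectors are deprecated. Use arrays of 3-dimensional vectors instead. (deprecated in NumPy 2.0)
```

>>> jog_arm([
  [0.001,0,0.045,0,0,-0.011,1],
  [0,0,0.045,0,0,0,1],
  [0,0,0.045,0,0,0,1],
  [0,0,0.037,0,0,0,1],
  [0,0,0,0,0,0,1],
])

```text
time_s: 8.7
ee_pos: [0.5, 0.1917, 0.022]
eef_rot: [3.136, 0.007, -0.373]
force: [-0.8, 0.3, 0.9]
grip_width: 0.0942
grip_force: 0.0
```

>>> jog_arm([
  [0,0,0,0,0,0,0.2],
  [0,0,0,0,0,0,0.2],
  [0,0,0,0,0,0,0.2],
  [0,0,0,0,0,0,0.2],
  [0,0,0,0,0,0,0.2],
], squeeze=3)

```text
time_s: 9.2
ee_pos: [0.503, 0.194, 0.0272]
eef_rot: [-3.141, -0.001, -0.372]
force: [0.2, 0.2, -0.4]
grip_width: 0.0585
grip_force: 0.0
```

>>> jog_arm([
  [0,0,0.005,0,0,0,0.2],
  [0,0,0,0,0,0,0.1],
  [0,0,0,0,0,0,0.06],
  [0,0,0,0,0,0,0.06],
  [0,0,0,0,0,0,0.06],
], squeeze=12)

```text
time_s: 9.7
ee_pos: [0.5027, 0.1939, 0.0214]
eef_rot: [3.142, 0.0, -0.372]
force: [0.2, 0.1, -1.3]
grip_width: 0.05
grip_force: 4.8
```

>>> jog_arm([
  [0,0,0,0,0,0,0],
  [0,0,0,0,0,0,0],
  [0,0,0,0,0,0,0],
  [0,0,0,0,0,0,0],
])

```text
time_s: 10.1
ee_pos: [0.5027, 0.1939, 0.0215]
eef_rot: [-3.142, -0.0, -0.372]
force: [0.6, -0.7, -0.7]
grip_width: 0.0468
grip_force: 5.5
```

>>> jog_arm([
  [0,0,0,0,0,0,-0.05],
  [0,0,0,0,0,0,-0.05],
  [0,0,0,0,0,0,-0.05],
  [0,0,0,0,0,0,-0.05],
])

```text
time_s: 10.5
ee_pos: [0.5027, 0.1939, 0.0215]
eef_rot: [-3.142, -0.0, -0.372]
force: [0.4, -0.1, -0.9]
grip_width: 0.0447
grip_force: 6.1
```

>>> jog_arm([
  [0,0,-0.005,0,0,0,-0.05],
  [0,0,-0.01,0,0,0,-0.05],
  [0,0,-0.01,0,0,0,-0.05],
  [0,0,-0.015,0,0,0,-0.05],
  [0,0,-0.015,0,0,0,-0.05],
])

```text
time_s: 11.0
ee_pos: [0.5028, 0.194, 0.0779]
eef_rot: [-3.141, -0.0, -0.372]
force: [1.0, 0.1, -0.5]
grip_width: 0.0449
grip_force: 6.1
```

>>> jog_arm([
  [0,0,-0.01,0,0,0,-0.05],
  [0,0,-0.01,0,0,0,-0.05],
  [0,0,-0.005,0,0,0,-0.05],
  [0,0,0,0,0,0,-0.05],
  [0,0,0,0,0,0,-0.05],
])

```text
time_s: 11.5
ee_pos: [0.5025, 0.1939, 0.1011]
eef_rot: [3.141, 0.0, -0.372]
force: [-0.2, 0.3, -0.5]
grip_width: 0.0447
grip_force: 6.1
```

```bash
python3 - <<'E'
from h import *
t=save('top','top5.png');s=save('side','side5.png')
a=cv2.resize(s[150:240,200:320],(533,400),interpolation=cv2.INTER_CUBIC)
b=cv2.resize(t[200:290,225:285],(267,400),interpolation=cv2.INTER_CUBIC)
cv2.imwrite('pics/c5.png',np.hstack([a,b])[:,:,::-1])
print(ctrl.get_obs()['ee_pos'],ctrl.get_obs()['grip_width'])
E
```

```text
[0.50243138 0.19383131 0.10086051] 0.04487530421852036
```

View pics/c5.png

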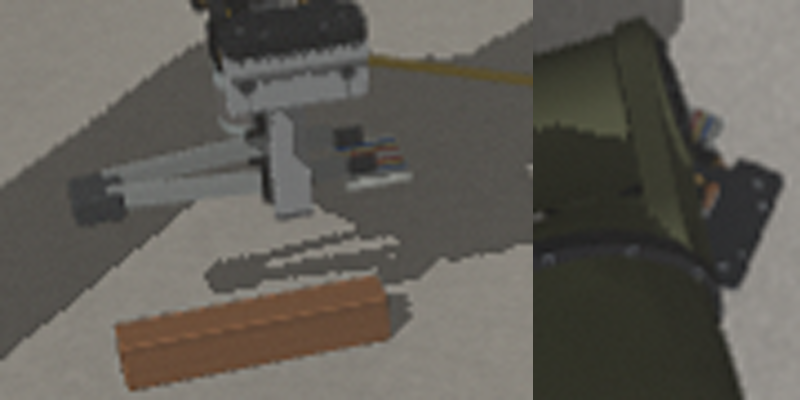

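Top view: the arm hides the tweezers. Side view: they hang from the fingers with the heel at (97,200) and the plate at (375,160). I'll compare that with the level prediction, using small marks on an enlarged crop.

```bash
python3 - <<'E'
from h import *
s=cv2.imread('pics/raw_side5.png')
yaw=-.372;c=np.array([.5025,.1939,.1094]);Rz=R.from_euler('z',yaw)
pt=lambda l:proj('side',c+Rz.apply(l))[0]
x0,y0,k=210,170,8
im=cv2.resize(s[y0:y0+65,x0:x0+95],None,fx=k,fy=k,interpolation=cv2.INTER_CUBIC)
# plate corners at z~4mm, tips z 10 at +-13, heel box ends
for l,col in [((.050,.013,.010),(0,255,0)),((.050,-.013,.010),(0,255,0)),((-.108,.0,.010),(255,0,255)),((.068,.022,.004),(255,255,0)),((.068,-.022,.004),(255,255,0)),((.034,-.022,.004),(255,255,0)),((.068,.013,.004),(255,255,255)),((.068,-.013,.004),(255,255,255))]:
    u=pt(l);p=tuple(int(round(q)) for q in((u[0]+.5-x0)*k,(u[1]+.5-y0)*k));cv2.circle(im,p,3,col,1);print(l,u.round(1),p)
cv2.imwrite('pics/c6.png',im)
m=ctrl.camera_model('side');print(m['intrinsics'][0][0])
E
```

```text
(0.05, 0.013, 0.01) [281.9 181.3] (579, 94)
(0.05, -0.013, 0.01) [284.4 186.6] (599, 137)
(-0.108, 0.0, 0.01) [216.5 194.9] (56, 203)
(0.068, 0.022, 0.004) [288.4 180.4] (631, 88)
(0.068, -0.022, 0.004) [292.8 189.5] (667, 160)
(0.034, -0.022, 0.004) [278.8 191.8] (554, 179)
(0.068, 0.013, 0.004) [289.3 182.2] (638, 102)
(0.068, -0.013, 0.004) [291.9 187.6] (659, 145)
463.5800729663703
```

View pics/c6.png

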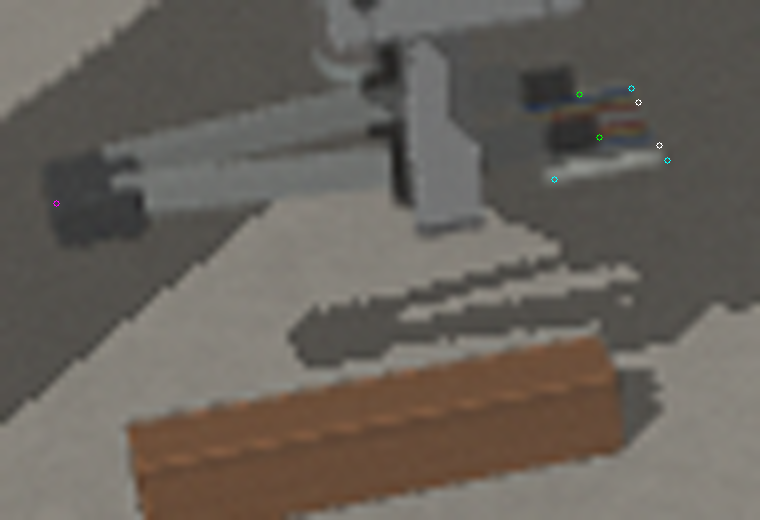

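The heel and plate match the level prediction within about 2 mm (uniform shift), so the tweezers are level. The gap can't be read from here, so I'll carry them close to the side camera with tips facing it, check against the marks, and bring them back.

```bash
python3 - <<'E'
from h import *
plan([.42,-.12,.19],-1.1,11)
def leg(p,q,y0,y1,n):
    d=(np.array(q)-p)/n; dy=(y1-y0)/n
    for i in range(n): print(R.from_euler('xyz',[np.pi,0,y0+dy*i]).inv().apply(d).round(3).tolist(),round(-dy,3))
print();leg([.42,-.12,.19],[.14,-.33,.25],-1.1,-1.95,12)
E
```

```text
n 11 d [-0.0824 -0.3138  0.0891] w [0.001 0.001 0.728]
[0.003, 0.029, -0.008] [0.0, 0.0, 0.066]
[0.005, 0.029, -0.008] [0.0, 0.0, 0.066]
[0.007, 0.029, -0.008] [0.0, 0.0, 0.066]
[0.009, 0.028, -0.008] [0.0, 0.0, 0.066]
[0.011, 0.027, -0.008] [0.0, 0.0, 0.066]
[0.013, 0.027, -0.008] [0.0, 0.0, 0.066]
[0.014, 0.026, -0.008] [0.0, 0.0, 0.066]
[0.016, 0.025, -0.008] [0.0, 0.0, 0.066]
[0.018, 0.024, -0.008] [0.0, 0.0, 0.066]
[0.019, 0.022, -0.008] [0.0, 0.0, 0.066]
[0.021, 0.021, -0.008] [0.0, 0.0, 0.066]

[0.005, 0.029, -0.005] 0.071
[0.007, 0.028, -0.005] 0.071
[0.009, 0.028, -0.005] 0.071
[0.011, 0.027, -0.005] 0.071
[0.013, 0.026, -0.005] 0.071
[0.015, 0.025, -0.005] 0.071
[0.016, 0.024, -0.005] 0.071
[0.018, 0.023, -0.005] 0.071
[0.02, 0.022, -0.005] 0.071
[0.021, 0.02, -0.005] 0.071
[0.022, 0.019, -0.005] 0.071
[0.024, 0.017, -0.005] 0.071
```

>>> jog_arm([
  [0.003,0.029,-0.008,0,0,0.066,-0.05],
  [0.005,0.029,-0.008,0,0,0.066,-0.05],
  [0.007,0.029,-0.008,0,0,0.066,-0.05],
  [0.009,0.028,-0.008,0,0,0.066,-0.05],
  [0.011,0.027,-0.008,0,0,0.066,-0.05],
])

```text
time_s: 12.1
ee_pos: [0.4639, 0.0509, 0.1414]
eef_rot: [3.141, 0.0, -0.705]
force: [0.2, -0.7, 0.3]
grip_width: 0.0445
grip_force: 6.1
```

>>> jog_arm([
  [0.013,0.027,-0.008,0,0,0.066,-0.05],
  [0.014,0.026,-0.008,0,0,0.066,-0.05],
  [0.016,0.025,-0.008,0,0,0.066,-0.05],
  [0.018,0.024,-0.008,0,0,0.066,-0.05],
  [0.019,0.022,-0.008,0,0,0.066,-0.05],
])

```text
time_s: 12.6
ee_pos: [0.4257, -0.0923, 0.1815]
eef_rot: [3.141, 0.0, -1.035]
force: [0.1, 0.0, -0.5]
grip_width: 0.0449
grip_force: 6.1
```

>>> jog_arm([
  [0.021,0.021,-0.008,0,0,0.066,-0.05],
  [0.005,0.029,-0.005,0,0,0.071,-0.05],
  [0.007,0.028,-0.005,0,0,0.071,-0.05],
  [0.009,0.028,-0.005,0,0,0.071,-0.05],
  [0.011,0.027,-0.005,0,0,0.071,-0.05],
])

```text
time_s: 13.1
ee_pos: [0.3246, -0.1907, 0.2093]
eef_rot: [3.141, 0.0, -1.385]
force: [-0.2, -1.6, -0.7]
grip_width: 0.0445
grip_force: 6.1
```

>>> jog_arm([
  [0.013,0.026,-0.005,0,0,0.071,-0.05],
  [0.015,0.025,-0.005,0,0,0.071,-0.05],
  [0.016,0.024,-0.005,0,0,0.071,-0.05],
  [0.018,0.023,-0.005,0,0,0.071,-0.05],
  [0.02,0.022,-0.005,0,0,0.071,-0.05],
])

```text
time_s: 13.6
ee_pos: [0.208, -0.2785, 0.2344]
eef_rot: [3.141, 0.0, -1.74]
force: [0.1, -1.0, -1.4]
grip_width: 0.0445
grip_force: 6.1
```

>>> jog_arm([
  [0.021,0.02,-0.005,0,0,0.071,-0.05],
  [0.022,0.019,-0.005,0,0,0.071,-0.05],
  [0.024,0.017,-0.005,0,0,0.071,-0.05],
  [0,0,0,0,0,0,-0.05],
  [0,0,0,0,0,0,-0.05],
])

```text
time_s: 14.1
ee_pos: [0.1385, -0.33, 0.2491]
eef_rot: [3.141, 0.001, -1.951]
force: [-0.8, -0.5, -0.7]
grip_width: 0.0447
grip_force: 6.1
```

```bash
python3 - <<'E'
from h import *
o=ctrl.get_obs();print(o['ee_pos'],o['eef_rot'],o['grip_width'],o['time_s'],o['qpos'])
s=save('side','side7.png')
c=np.array(o['ee_pos'])+[0,0,.0083];Rz=R.from_euler('z',o['eef_rot'][2])
u=proj('side',c+Rz.apply([.05,0,.01]))[0];print(u)
for l in [(.05,.013,.01),(.05,-.013,.01),(.068,.022,.004),(.068,-.022,.004)]: print(l,proj('side',c+Rz.apply(l))[0].round(1))
x,y=(u-[40,30]).round().astype(int);print('off',x,y)
im=cv2.resize(s[y:y+60,x:x+80],(800,600),interpolation=cv2.INTER_CUBIC)
cv2.imwrite('pics/c7.png',np.clip(im.astype(float)*1.6,0,255).astype(np.uint8)[:,:,::-1])
E
```

```text
[ 0.13851132 -0.33004809  0.24910769] [ 3.14128755e+00  5.97830837e-04 -1.95095123e+00] 0.044717354991619204 14.1 [-1.27598406e+00 -1.83025959e-01  1.92970684e+00  1.37471265e-04
  1.39556917e+00  2.24573940e+00]
[235.45281667 417.15201028]
(0.05, 0.013, 0.01) [248.2 413.9]
(0.05, -0.013, 0.01) [222.6 420.4]
(0.068, 0.022, 0.004) [260.9 430.4]
(0.068, -0.022, 0.004) [216.7 441.9]
off 195 387
```

View pics/c7.png

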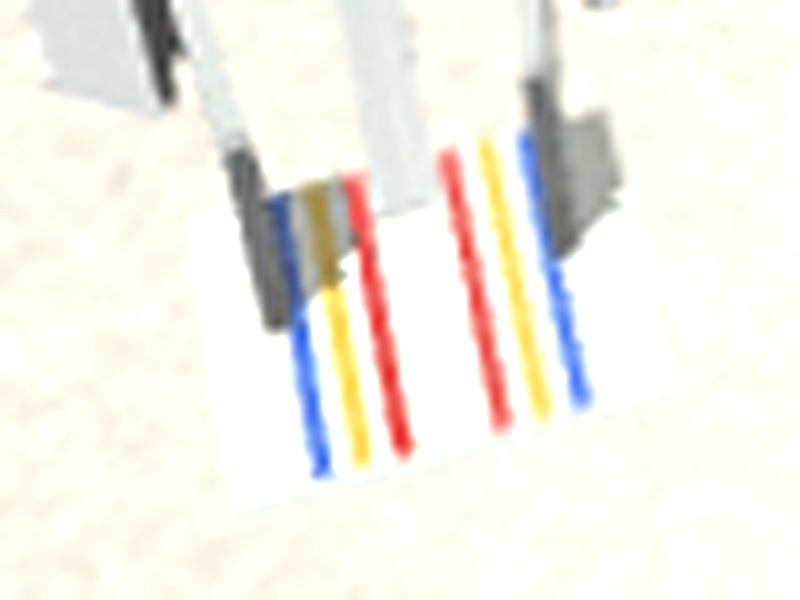

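The close view is clear. The left tip's inner edge (292,325) and the right tip's (548,255) both stand on the blue lines (302,325) and (552,255). At 10.5 px/mm that's a gap of about 26.4 mm. I'll squeeze slightly more and carry them back.

```bash
python3 - <<'E'
from h import *
plan([.42,-.12,.19],-1.1,12)
def leg(p,q,y0,y1,n):
    d=(np.array(q)-p)/n; dy=(y1-y0)/n
    for i in range(n): print(R.from_euler('xyz',[np.pi,0,y0+dy*i]).inv().apply(d).round(3).tolist(),round(-dy,3))
print();leg([.42,-.12,.19],[.5025,.194,.1015],-1.1,-.372,11)
E
```

```text
n 12 d [ 0.2811  0.2098 -0.0591] w [ 0.     0.001 -0.85 ]
[-0.025, -0.015, 0.005] [0.0, 0.0, -0.071]
[-0.024, -0.017, 0.005] [0.0, 0.0, -0.071]
[-0.022, -0.019, 0.005] [0.0, 0.0, -0.071]
[-0.021, -0.02, 0.005] [0.0, 0.0, -0.071]
[-0.02, -0.022, 0.005] [0.0, 0.0, -0.071]
[-0.018, -0.023, 0.005] [0.0, 0.0, -0.071]
[-0.016, -0.024, 0.005] [0.0, 0.0, -0.071]
[-0.015, -0.025, 0.005] [0.0, 0.0, -0.071]
[-0.013, -0.026, 0.005] [0.0, 0.0, -0.071]
[-0.011, -0.027, 0.005] [0.0, 0.0, -0.071]
[-0.009, -0.028, 0.005] [0.0, 0.0, -0.071]
[-0.007, -0.028, 0.005] [0.0, 0.0, -0.071]

[-0.022, -0.02, 0.008] -0.066
[-0.021, -0.021, 0.008] -0.066
[-0.019, -0.022, 0.008] -0.066
[-0.018, -0.024, 0.008] -0.066
[-0.016, -0.025, 0.008] -0.066
[-0.014, -0.026, 0.008] -0.066
[-0.013, -0.027, 0.008] -0.066
[-0.011, -0.027, 0.008] -0.066
[-0.009, -0.028, 0.008] -0.066
[-0.007, -0.029, 0.008] -0.066
[-0.005, -0.029, 0.008] -0.066
```

>>> jog_arm([
  [-0.025,-0.015,0.005,0,0,-0.071,-0.056],
  [-0.024,-0.017,0.005,0,0,-0.071,-0.056],
  [-0.022,-0.019,0.005,0,0,-0.071,-0.056],
  [-0.021,-0.02,0.005,0,0,-0.071,-0.056],
  [-0.02,-0.022,0.005,0,0,-0.071,-0.056],
])

```text
time_s: 14.65
ee_pos: [0.2573, -0.2409, 0.2241]
eef_rot: [-3.142, 0.0, -1.59]
force: [-0.0, -0.4, -1.3]
grip_width: 0.0447
grip_force: 6.2
```

>>> jog_arm([
  [-0.018,-0.023,0.005,0,0,-0.071,-0.056],
  [-0.016,-0.024,0.005,0,0,-0.071,-0.056],
  [-0.015,-0.025,0.005,0,0,-0.071,-0.056],
  [-0.013,-0.026,0.005,0,0,-0.071,-0.056],
  [-0.011,-0.027,0.005,0,0,-0.071,-0.056],
])

```text
time_s: 15.15
ee_pos: [0.3732, -0.153, 0.199]
eef_rot: [3.141, 0.0, -1.235]
force: [0.0, -0.2, -0.6]
grip_width: 0.0443
grip_force: 6.2
```

>>> jog_arm([
  [-0.009,-0.028,0.005,0,0,-0.071,-0.056],
  [-0.007,-0.028,0.005,0,0,-0.071,-0.056],
  [-0.022,-0.02,0.008,0,0,-0.066,-0.056],
  [-0.021,-0.021,0.008,0,0,-0.066,-0.056],
  [-0.019,-0.022,0.008,0,0,-0.066,-0.056],
])

```text
time_s: 15.65
ee_pos: [0.4411, -0.032, 0.1648]
eef_rot: [3.141, 0.0, -0.895]
force: [0.4, 0.0, -1.0]
grip_width: 0.0443
grip_force: 6.2
```

>>> jog_arm([
  [-0.018,-0.024,0.008,0,0,-0.066,-0.056],
  [-0.016,-0.025,0.008,0,0,-0.066,-0.056],
  [-0.014,-0.026,0.008,0,0,-0.066,-0.056],
  [-0.013,-0.027,0.008,0,0,-0.066,-0.056],
  [-0.011,-0.027,0.008,0,0,-0.066,-0.056],
])

```text
time_s: 16.15
ee_pos: [0.4788, 0.1115, 0.1249]
eef_rot: [3.141, 0.0, -0.565]
force: [0.2, 0.3, -1.0]
grip_width: 0.0448
grip_force: 6.2
```

>>> jog_arm([
  [-0.009,-0.028,0.008,0,0,-0.066,-0.056],
  [-0.007,-0.029,0.008,0,0,-0.066,-0.056],
  [-0.005,-0.029,0.008,0,0,-0.066,-0.056],
  [0,0,0,0,0,0,-0.056],
  [0,0,0,0,0,0,-0.056],
])

```text
time_s: 16.65
ee_pos: [0.5015, 0.1956, 0.1009]
eef_rot: [3.141, 0.001, -0.37]
force: [-0.3, -1.0, -0.9]
grip_width: 0.0445
grip_force: 6.2
```

```bash
python3 - <<'E'
from h import *
plan([.5025,.194,.1015],-.372,1)
print(ctrl.get_obs()['eef_rot'])
# jaw / blue pin check in both pictures, without viewing
b=ctrl.camera('side');a=cv2.cvtColor(cv2.imread('pics/raw_side5.png'),cv2.COLOR_BGR2RGB)
s3=cv2.cvtColor(cv2.imread('pics/raw_side3.png'),cv2.COLOR_BGR2RGB)
print('caliper area change since release:',np.abs(b[280:385,305:430].astype(int)-s3[280:385,305:430]).mean(), 'tweezers vs first lift:',np.abs(b[175:215,270:300].astype(int)-a[175:215,270:300]).mean())
E
```

```text
n 1 d [ 0.001  -0.0016  0.0006] w [0.001 0.001 0.002]
[0.001, 0.001, -0.001] [0.001, 0.001, 0.002]
[ 3.14073003e+00  9.90042096e-04 -3.70126639e-01]
caliper area change since release: 12.112939682539682 tweezers vs first lift: 3.661111111111111
```

The caliper area changed by 12 grey levels, perhaps only the arm's shadow. I'll compare the pin and jaw positions.

>>> jog_arm([
  [0.001,0.001,0,0,0,0,-0.056],
  [0,0,0,0,0,0,-0.056],
  [0,0,0,0,0,0,-0.056],
  [0,0,0,0,0,0,-0.056],
  [0,0,0,0,0,0,-0.056],
])

```text
time_s: 17.2
ee_pos: [0.503, 0.1931, 0.1015]
eef_rot: [-3.142, -0.0, -0.373]
force: [-0.2, -0.2, -1.2]
grip_width: 0.0446
grip_force: 6.2
```

```bash
python3 - <<'E'
from h import *
g=lambda f:cv2.imread(f)
b=ctrl.camera('side')[:,:,::-1]
for n,i in(('s3',g('pics/raw_side3.png')),('s5',g('pics/raw_side5.png')),('now',b)):
    a=i[280:385,305:430].astype(int)
    m=a[...,0]>a[...,2]+40; d=a[:50].max(2)<55
    print(n,'blue',np.argwhere(m).mean(0).round(2),m.sum(),'fin',np.argwhere(d).mean(0).round(2),d.sum(),'mean',a.mean().round(1))
# jaw opening from the top picture
t=ctrl.camera('top');print(t[225:305,365:445].mean())
o=ctrl.get_obs();print(o['ee_pos'],o['eef_rot'],o['grip_width'],o['grip_force'],np.abs(o['joint_vel']).max(),o['time_s'])
E
```

```text
s3 blue [62.77 64.55] 273 fin [29.23 66.74] 168 mean 132.4
s5 blue [62.72 64.56] 271 fin [29.61 66.41] 211 mean 120.3
now blue [62.72 64.56] 271 fin [29.61 66.42] 211 mean 120.3
130.90984375
[0.50296104 0.1931671  0.10146041] [-3.14157869e+00 -1.18482076e-05 -3.72333200e-01] 0.044468472268247246 6.179383993148804 0.002857828409795179 17.3
```

The caliper is unchanged (only the lighting differs), and the tweezers are held still at 80 mm lift. Handing in.

```bash
python3 -c "
from station import ctrl
print(ctrl.hand_in())"
```

```text
the job is handed in; nothing more can be done
None
```

The job is handed in, verdict not reported: the jaw is shut on the blue pin, and the tweezers are held level and still 8 cm above the rail, last seen close up at a gap of about 26.4 mm on the blue marks, then squeezed about 0.2 mm more.

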